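Switch off the vibrating table and hang its mallet back on the rack

ROBOT

A 6-joint arm with a two-finger parallel gripper is mounted at the origin on the work surface. World frame = base frame: x ahead of the robot, y to its left, z up, the work surface at z = 0. Lengths are in m, angles in degrees, forces in N, time in s.
With the tool pointing down it reaches from about 0.4 to 0.825 m from the base axis. Payload 7 kg.
Tool frame: the origin (TCP) lies midway between the tips of the shut fingers; the grasp point (between the pads) lies 19 mm behind it; z points along the fingers, y is the line along which they close (so a half turn about z gives the same grasp; the last joint's range is limited). The gripper opens to 88 mm and grips with 3 to 60 N. Pads are 19 mm wide; open, the fingers measure 130 mm over their backs; the gripper's body (78 mm by 193 mm) begins 47 mm behind the grasp point.
Start: joints at [93.742, 20.546, 0.682, 0, -70.136, -16.507], TCP at [0.149, 0.658, 0.227] pointing down, gripper open.
Joint ranges: [-176.03, 176.03], [-82.01, 121.73], [-58.28, 71.71], [-173.87, 95.51], [-174.79, -0.11], [-173.66, 173.66]. Speed limits (degrees/s): [136.94, 136.94, 172.46, 180, 180, 180].

INTERFACE

Orientations are given as [roll, pitch, yaw] about the fixed x, y, z axes, in that order (R = Rz(yaw) Ry(pitch) Rx(roll)).
In Python, from plant import r gives the robot as it stands.
- The arm moves only by the tool drive_tool, never from a script. Its argument "commands" is a list of rows, each an object of numbers: "hand": the closure, from 0 (fully open) to 1 (shut); "tx", "ty", "tz": the shift along the world's x, y, z scaled (see below); "turn": the turn about the world's z scaled (see below). A call has 1 to 10 rows; each row is the pose to reach, as a shift and turn from the pose commanded when the call began; what a row does not reach only later rows make up. The controller multiplies each number of a shift by 0.6 m and each number of a turn by 90 degrees. A row lasts 1/10 s, in which the tool goes at most 50 mm and 8.59 degrees, less where a joint would pass 70% of its speed; a pose out of reach is approached as far as the arm can. A call with a number of a shift or a turn outside -1 to 1 is refused whole. A call with a gripper value outside its range is refused whole. The fingers move at their own pace and stop on an object; "grip_force" is the grip in N (left out, the last holds). Time passes only in rows, so rows that repeat a pose let the fingers close. It gives the time, the measured TCP pose, the force, the opening and the grip force at its end, in the units of the state.
- r.get_state(): the state, without advancing time (a new reading comes with each control period).
- r.capture(name): name is "scene" or "top" or "wrist"; returns a dict with "frame" (400x640x3 uint8, red, green, blue), "fx", "fy", "cx", "cy" (pixels), "world_from_camera" (4x4, takes a point from camera to world coordinates); the wrist camera has in their place "T_tool_cam" (4x4, takes a point from camera to tool coordinates, whose origin is the TCP and whose axes are the flange's). Camera axes: x right, y down, z forward; pixel columns grow to the right and rows downward; lengths in m; the calibration is good to about 2 mm. A picture is of the moment at which its call begins: read the wrist's pose just before it. There is no depth.
- r.close_job(): hands the job in; it is judged then, once.
Trained networks look in the newest picture that a camera, given by its name, has taken for a name from the list of things; names that differ only in an ending like _2 or _b are one class to them, and where a whole thing is asked for, a point or a joint stands for the part that bears it (a point fixed in the world has none). Each returns a list of dicts, best first, with "score" (0 to 1); they miss things now and then, are a little off and sometimes report something else, mostly with a low value. They report only what shows in the picture. A call takes as long as a camera call. They do not tell look-alikes from the thing itself.
- r.trace(label, camera): "pixels" (400x640 bool, what is visible of it) and "extent" ([left, top, right, bottom] in pixels, round what is visible of it).
The state is a dict: "time_s": time; "joints": joint angles; "qd": joint speeds; "joint_torque": joint torques, N m; "tcp_pos": TCP position; "eef_rot": TCP orientation; "contact_force": force on the tool from outside, world axes, zero at the start; "moment": the same for the moment, N m; "gripper_width": finger opening in m; "gripper_force": force on a finger pad.
Only numpy, scipy, OpenCV 4.12 (cv2) and the standard library are available. Lean on these libraries where they do the work, as an engineer would, in place of code of your own. Each camera call takes 0.05 s, during which the arm holds its last target. There are 200 camera calls.

TASK

Shut down the plaster station: first switch the vibrating table off by lifting its lever out of the notch it is in and letting it drop fully into the other notch. Then take the mallet that stands on the vibrating table and gently hang it by its end cap in the one empty fork of the hook rack, its head lying front to back, square to the rack, between the other hung tools. Do not knock the tools that hang there, and leave everything else on the bench where it is.

Things in the scene. Friction and masses are not known exactly. Their poses are not given: they have to be found in the camera images.
- mallet: Mallet standing on its head on the vibrating table, 190 mm tall, 0.28-0.46 kg. Origin: centre of the head's underside; z up the handle, x along the head. Head: white block 90 (x) x 48 (y) x 45 mm high. Handle 22 mm thick to z = 80, steel neck 14 mm thick to z = 140, then a round wooden end cap 36 mm in diameter, z = 140 to 190 mm: grip it from above.
- mallet_cap (a point): Centre of the flat underside of the mallet's end cap (140 mm above the mallet's origin, same axes). This underside comes to rest on the fork's prongs.
- free_seat (a point): The empty place: midway between its prongs, level with their flat tops (190 mm above the bench), where the cap's underside centre belongs. Axes as the rack's. One of the three inner places; a flat cork disc 60 mm in diameter lies on the rack's foot below it. The next places, 78 mm away on either side along y, always hold tools.
- rack: Steel hook rack fixed to the bench, 430 mm wide. Origin: centre of its foot's underside; x away from the robot, y along the rack to the left. Five forks 78 mm apart along y stick out towards the robot (-x); inner three at y = -78, 0, 78 mm. Foot 12 mm thick, x = -90 to 70 mm; posts at y = +-205 mm. Only the prong tips stand higher than the prong tops.
- rack_tips (a point): Middle of the middle fork's open front, level with the prong tops. All forks alike: two prongs 8 mm wide, 10 mm thick, flat tops 190 mm above the bench, 22 mm gap open to the front, closed 15 mm behind the seat by a bar flush with the tops. Tips, 35 to 40 mm in front of the seat, turn up 10 mm: a cap must come in from the front higher than that, its neck in the gap, then be lowered.
- vibrator: White vibrating table fixed to the bench. Origin: on its underside, 20 mm short of the housing's centre; x away from the robot, y to the left. Housing x = -80 to 120, y = +-100 mm; black rubber plate, top 90 mm above the bench. Towards the robot a grey control box x = -170 to -80, y = +-85 mm, top at 60 mm, carries the lever's gate.
- gate_mid (a point): Top centre of the lever's gate (vibrator x = -125, y = 0, 76 mm above the bench), axes as the vibrator's. A steel land 48 mm long in y, 34 mm wide and 16 mm high separates two notches 18 mm wide, at y = -35 mm (running) and y = +35 mm (off); 16 mm high end blocks close them outside.
- lever_shift (a joint): Travel of the lever along the vibrator's y, in m: about 0 in the running notch (y = -35 mm, to the robot's right, where it starts), 0.070 in the off notch (y = +35 mm). Stops at -0.003 and 0.073. About 1 N of friction. It cannot pass the land unless lifted by more than 16 mm.
- lever_lift (a joint): Height of the lever above the notch bottom, in m: 0 down in a notch, at most 0.030. Weight and a light spring press it down (2.5 to 4 N).
- lever_grip (a point): On the axis of the lever's upright black round handle, 26 mm in diameter and 45 mm tall (from 23 mm below to 22 mm above this point); grip it from above here. With the lever down the point is 110 mm above the bench. Below the handle, a steel block 24 x 14 mm slides in the gate. Moves with the lever; axes as the vibrator's.
- small_mallet: Hung bystander on the rack: mallet with a black cylinder head 44 mm in diameter, 75 mm long front to back. All hung bystanders have the same 36 x 50 mm round end cap resting on the prongs (cap tops 240 mm above the bench). Origin at its lower end, on its upright axis, z up.
- brush: Hung bystander: wooden block brush, head 75 mm front to back, 35 mm wide. Origin at its lower end, on its axis.
- spatula: Hung bystander in an end place: spatula with a thin steel blade 50 mm wide along the rack. Origin at its lower end, on its axis.
- tamper: Hung bystander in the other end place: tamper with a round metal foot 52 mm in diameter. Origin at its lower end, on its axis.
- mixing_bowl: Bystander on the bench: blue bowl, 120 mm in diameter, 55 mm high. Origin: centre of its underside.
- plaster_model: Bystander: plaster dental model 70 x 65 mm, 34 mm high. Origin: centre of its underside.
- wax_jar: Bystander: lidded jar, 64 mm in diameter, 75 mm high. Origin: centre of its underside.
- flask: Bystander: brass denture flask 100 x 80 mm, 60 mm high. Origin: centre of its underside.
There are look-alikes about, which are no part of the job. What is shaped like the mallet but blue or red is not meant.

How it is judged:
By the outcome, as a careful person would: the job done as asked, in the order asked, and still so for the second after the job is handed in, with the robot touching nothing.
It also fails if it takes over 61 s, if anything falls off the work surface, if the arm or the gripper's body presses on something with over 40 N, if the wrist force passes 120 N, or if a joint passes its speed limit or range.

## Working session

There is one attempt and no reset: what is moved stays moved. The work goes in short steps, Python scripts to look and compute and a tool call to move; the robot and the scene stay as the last step left them, time stands still between calls to the robot, and variables do not carry over. Pictures are saved under pics/ and viewed, at most 10 in all, crops included, and the job is handed in when it is done.

Besides the shell and the picture viewer there is one more tool, called after "Request:" as name(argument=value, ...), one argument or row to a line, values as JSON. drive_tool: Moves the arm, as the interface text tells. Its arguments: {"type":"object","properties":{"commands":{"type":"array"},"grip_force":{"type":"number"}},"required":["commands"]}

```bash
mkdir -p pics; cat > h.py <<'E'
from plant import r
import numpy as np, cv2
def cap(n,save=None):
    c=r.capture(n)
    if save: cv2.imwrite(f'pics/{save}.png',c['frame'][:,:,::-1])
    return c
E
python3 - <<'E'
from h import *
s=r.get_state(); print({k:np.round(v,3) for k,v in s.items()})
for n in ['scene','top']:
    c=cap(n,n); print(n,c['fx'],c['cx'],c['cy'],np.round(c['world_from_camera'],3).tolist())
    for l in ['mallet','vibrator','rack','lever_grip','small_mallet','brush','spatula','tamper','mixing_bowl']:
        print(l,[(round(d['score'],2),np.round(d['extent']).tolist()) for d in r.trace(l,n)[:3]])
a=cv2.imread('pics/scene.png');b=cv2.imread('pics/top.png')
E
```

```text
{'time_s': np.float64(0.0), 'joints': array([ 9.3741e+01,  2.0592e+01,  6.3500e-01, -2.0000e-02, -7.0138e+01,
       -1.6507e+01]), 'qd': array([ 0.033, -0.055, -0.012,  0.011,  0.02 ,  0.026]), 'joint_torque': array([-1.0000e-03, -5.8272e+01,  2.9306e+01,  6.9970e+00,  7.0000e-03,
       -0.0000e+00]), 'tcp_pos': array([0.149, 0.658, 0.226]), 'eef_rot': array([ 1.79904e+02, -9.00000e-03, -1.27730e+01]), 'contact_force': array([0.323, 0.068, 0.224]), 'moment': array([ 0.016, -0.041,  0.043]), 'gripper_force': np.float64(0.0), 'gripper_width': np.float64(0.088)}
scene 370.05996289417254 317.5361805719916 203.7485239969297 [[-0.498, 0.463, -0.733, 1.248], [0.867, 0.282, -0.411, 0.441], [0.016, -0.84, -0.542, 0.742], [0.0, 0.0, 0.0, 1.0]]
mallet [(0.9, [239.0, 144.0, 254.0, 197.0]), (0.88, [227.0, 212.0, 264.0, 277.0]), (0.81, [263.0, 154.0, 291.0, 208.0])]
vibrator [(0.97, [157.0, 178.0, 263.0, 258.0])]
rack [(0.71, [278.0, 219.0, 467.0, 375.0]), (0.21, [155.0, 178.0, 263.0, 258.0])]
lever_grip [(0.44, [221.0, 178.0, 235.0, 200.0]), (0.22, [309.0, 211.0, 327.0, 274.0])]
small_mallet [(
[... 469 characters left out ...]
-0.127, -0.992, 1.374], [0.0, 0.0, 0.0, 1.0]]
mallet [(0.97, [440.0, 253.0, 481.0, 285.0]), (0.95, [348.0, 122.0, 367.0, 166.0]), (0.67, [430.0, 137.0, 466.0, 175.0])]
vibrator [(0.73, [395.0, 128.0, 472.0, 233.0]), (0.43, [288.0, 195.0, 318.0, 226.0])]
rack [(0.87, [145.0, 119.0, 309.0, 190.0]), (0.65, [396.0, 126.0, 469.0, 232.0])]
lever_grip [(0.6, [439.0, 205.0, 453.0, 217.0])]
small_mallet [(0.62, [246.0, 138.0, 265.0, 171.0])]
brush [(0.94, [184.0, 132.0, 217.0, 165.0]), (0.54, [144.0, 119.0, 311.0, 192.0])]
spatula [(0.72, [279.0, 142.0, 296.0, 164.0])]
tamper [(0.95, [154.0, 127.0, 189.0, 159.0])]
mixing_bowl [(0.8, [227.0, 215.0, 272.0, 262.0]), (0.36, [394.0, 124.0, 465.0, 230.0])]
```

```bash
python3 - <<'E'
import cv2
a=cv2.imread('pics/scene.png')[130:390,140:480];cv2.imwrite('pics/s2.png',cv2.resize(a,(784,600),interpolation=2))
b=cv2.imread('pics/top.png')[100:300,130:500];cv2.imwrite('pics/t2.png',cv2.resize(b,(800,432),interpolation=2))
E
```

```text
(no output)
```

View pics/s2.png

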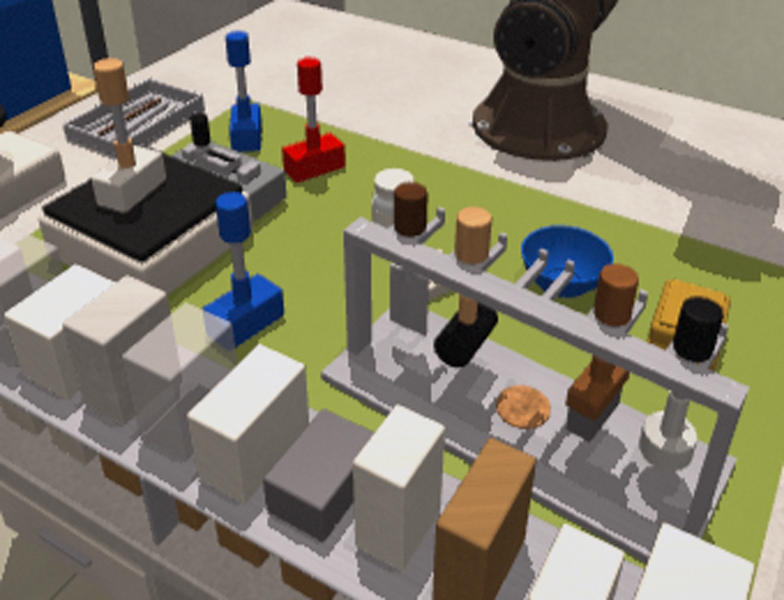

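View pics/t2.png

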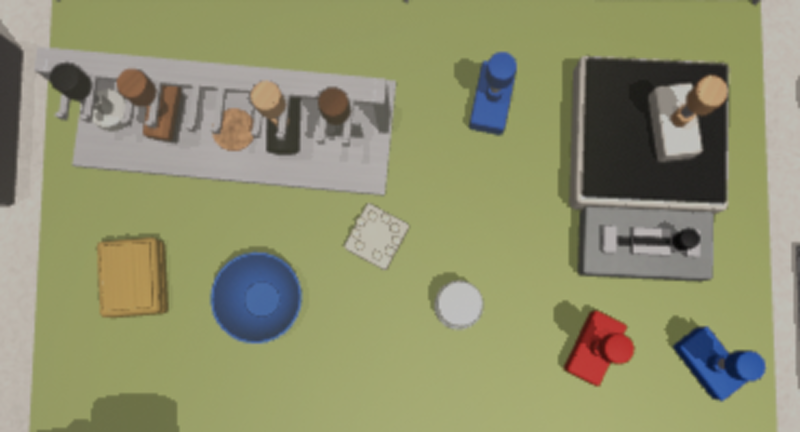

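The empty place is the middle fork: cork disc at crop (235,130), with the brush and small mallet either side. The white mallet is at crop (710,92) on the plate, and the lever is at (686,238). I'll work out coarse positions from these.

```bash
cat >> h.py <<'E'
def ray(c,u,v,z,T=None):
    T=c['world_from_camera'] if T is None else T
    d=T[:3,:3]@[(u-c['cx'])/c['fx'],(v-c['cy'])/c['fy'],1]
    return T[:3,3]+d*(z-T[2,3])/d[2]
def proj(c,p,T=None):
    T=c['world_from_camera'] if T is None else T
    p=np.atleast_2d(p); q=(p-T[:3,3])@T[:3,:3]
    return np.c_[c['fx']*q[:,0]/q[:,2]+c['cx'],c['fy']*q[:,1]/q[:,2]+c['cy']]
def toolT(c,s):
    from scipy.spatial.transform import Rotation as R
    M=np.eye(4);M[:3,:3]=R.from_euler('xyz',s['eef_rot'],degrees=True).as_matrix();M[:3,3]=s['tcp_pos']
    return M@c['T_tool_cam']
E
python3 - <<'E'
from h import *
t=cap('top')
f=lambda u,v:(130+u*370/800,100+v*200/432)
for n,u,v,z in [('lever top',687,239,.132),('mallet cap top',712,91,.28),('plateTL',584,60,.09),('plateTR',727,65,.09),('plateBL',580,198,.09),('plateBR',726,203,.09),('boxBL',583,274,.06),('boxBR',711,279,.06),('red cap',617,348,.19),('tamper',70,80,.24),('brush',136,86,.24),('small',267,95,.24),('spat',333,104,.24),('footFL',74,165,.012),('footFR',384,193,.012),('cork',234,130,.012),('headTL',652,90,.135),('headTR',690,84,.135),('headBR',699,152,.135),('blue cap',748,366,.19)]:
    print(n,np.round(ray(t,*f(u,v),z),4))
w=cap('wrist');print(w['fx'],w['cx'],w['cy'],np.round(w['T_tool_cam'],3).tolist())
E
```

```text
lever top [ 0.4556 -0.3551  0.132 ]
mallet cap top [ 0.606 -0.348  0.28 ]
plateTL [ 0.6952 -0.2384  0.09  ]
plateTR [ 0.6894 -0.4257  0.09  ]
plateBL [ 0.5124 -0.2302  0.09  ]
plateBR [ 0.5067 -0.418   0.09  ]
boxBL [ 0.4164 -0.2374  0.06  ]
boxBR [ 0.4106 -0.4043  0.06  ]
red cap [ 0.3215 -0.2541  0.19  ]
tamper [0.6257 0.3802 0.24  ]
brush [0.619  0.3039 0.24  ]
small [0.6091 0.1528 0.24  ]
spat [0.5988 0.0766 0.24  ]
footFL [0.5661 0.4496 0.012 ]
footFR [0.5293 0.0247 0.012 ]
cork [0.616  0.2318 0.012 ]
headTL [ 0.6438 -0.3158  0.135 ]
headTR [ 0.6518 -0.3639  0.135 ]
headBR [ 0.5647 -0.3726  0.135 ]
blue cap [ 0.3014 -0.4061  0.19  ]
359.98540511048753 317.5697309202585 198.38143450749362 [[0.0, -0.963, -0.269, 0.071], [1.0, 0.001, -0.001, -0.001], [0.001, -0.269, 0.963, -0.158], [0.0, 0.0, 0.0, 1.0]]
```

Request:
drive_tool(
  commands=[
    {"tz": 0.12, "tx": 0.05, "ty": -0.05, "hand": 0},
    {"tz": 0.3, "tx": 0.15, "ty": -0.1, "hand": 0},
    {"tz": 0.3, "tx": 0.76, "ty": -0.68, "turn": 0.087, "hand": 0},
    {"tz": 0.3, "tx": 0.76, "ty": -0.68, "turn": 0.087, "hand": 0},
    {"tz": 0.3, "tx": 0.76, "ty": -0.68, "turn": 0.087, "hand": 0},
    {"tz": 0.3, "tx": 0.76, "ty": -0.68, "turn": 0.087, "hand": 0},
    {"tz": 0.3, "tx": 0.76, "ty": -0.68, "turn": 0.087, "hand": 0},
    {"tz": 0.3, "tx": 0.76, "ty": -0.68, "turn": 0.087, "hand": 0},
    {"tz": 0.3, "tx": 0.76, "ty": -0.68, "turn": 0.087, "hand": 0},
    {"tz": 0.3, "tx": 0.76, "ty": -0.68, "turn": 0.087, "hand": 0},
  ],
)

```text
invalid input
```

Request:
drive_tool(
  commands=[
    {"hand": 0.0, "tx": 0.05, "ty": -0.05, "tz": 0.12, "turn": 0.0},
    {"hand": 0.0, "tx": 0.15, "ty": -0.1, "tz": 0.3, "turn": 0.0},
    {"hand": 0.0, "tx": 0.76, "ty": -0.68, "tz": 0.3, "turn": 0.087},
    {"hand": 0.0, "tx": 0.76, "ty": -0.68, "tz": 0.3, "turn": 0.087},
    {"hand": 0.0, "tx": 0.76, "ty": -0.68, "tz": 0.3, "turn": 0.087},
    {"hand": 0.0, "tx": 0.76, "ty": -0.68, "tz": 0.3, "turn": 0.087},
    {"hand": 0.0, "tx": 0.76, "ty": -0.68, "tz": 0.3, "turn": 0.087},
    {"hand": 0.0, "tx": 0.76, "ty": -0.68, "tz": 0.3, "turn": 0.087},
    {"hand": 0.0, "tx": 0.76, "ty": -0.68, "tz": 0.3, "turn": 0.087},
    {"hand": 0.0, "tx": 0.76, "ty": -0.68, "tz": 0.3, "turn": 0.087},
  ],
  grip_force=20,
)

```text
time_s: 2.1
tcp_pos: [0.4829, 0.3606, 0.3794]
eef_rot: [-180.0, -0.0, -4.9]
contact_force: [1.0, 1.2, -0.0]
gripper_width: 0.0877
gripper_force: 0.0
```

Request:
drive_tool(
  commands=[
    {"hand": 0.0, "tx": 0.075, "ty": -0.07, "tz": 0.0, "turn": 0.0},
    {"hand": 0.0, "tx": 0.15, "ty": -0.14, "tz": 0.02, "turn": 0.0},
    {"hand": 0.0, "tx": 0.21, "ty": -0.2, "tz": 0.035, "turn": 0.0},
    {"hand": 0.0, "tx": 0.228, "ty": -0.217, "tz": 0.035, "turn": 0.0},
    {"hand": 0.0, "tx": 0.228, "ty": -0.217, "tz": 0.035, "turn": 0.0},
    {"hand": 0.0, "tx": 0.228, "ty": -0.217, "tz": 0.035, "turn": 0.0},
    {"hand": 0.0, "tx": 0.228, "ty": -0.217, "tz": 0.035, "turn": 0.0},
  ],
)

```text
time_s: 2.8
tcp_pos: [0.6182, 0.2324, 0.3994]
eef_rot: [-180.0, 0.0, -4.9]
contact_force: [-0.4, 0.4, 0.7]
gripper_width: 0.0878
gripper_force: 0.0
```

```bash
python3 - <<'E'
from h import *
s=r.get_state();print(s['time_s'],s['tcp_pos'],s['eef_rot'])
c=cap('wrist','w1');T=toolT(c,s)
import pickle;pickle.dump((c,T),open('w1.pkl','wb'))
img=cv2.imread('pics/w1.png')
for l,z in [('small_mallet',.24),('brush',.24),('rack',.19)]:
    print(l,[(round(d['score'],2),np.round(d['extent']).tolist()) for d in r.trace(l,'wrist')[:2]])
cv2.imwrite('pics/w1b.png',cv2.resize(img[60:360,120:520],(800,600),interpolation=2))
print(proj(c,[.614,.228,.19],T))
E
```

```text
2.8 [0.61818294 0.2323836  0.39942977] [-1.79998449e+02  1.58922690e-02 -4.91812744e+00]
small_mallet [(0.75, [361.0, 162.0, 419.0, 202.0])]
brush [(0.69, [210.0, 158.0, 271.0, 203.0]), (0.51, [319.0, 263.0, 396.0, 332.0])]
rack [(0.73, [105.0, 90.0, 526.0, 217.0])]
[[323.07736587 172.78393416]]
```

View pics/w1b.png

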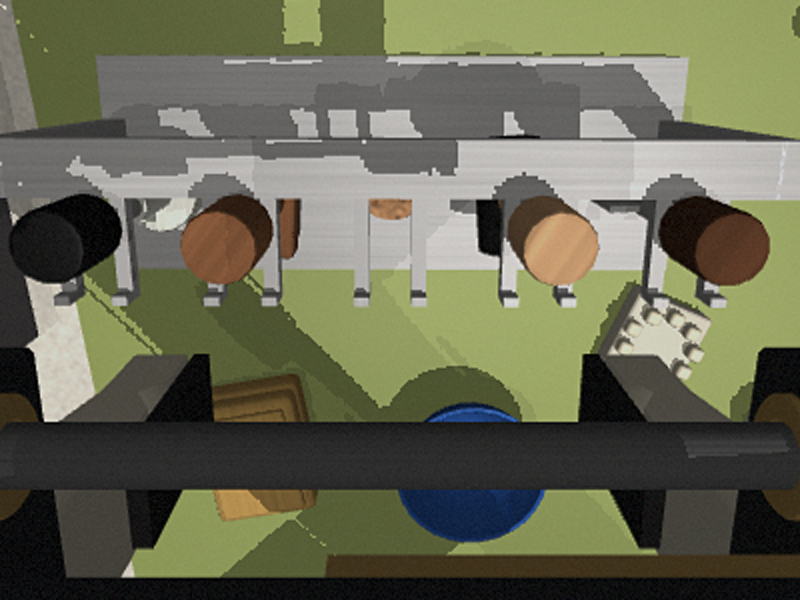

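The picture shows the empty fork at crop (391,200–300), the bar edge near row 199 and square to the image, so the rack yaw is about -4.9°. I'll measure the edges numerically.

```bash
python3 - <<'E'
from h import *
import pickle
c,T=pickle.load(open('w1.pkl','rb'))
g=cv2.cvtColor(c['frame'],cv2.COLOR_RGB2GRAY).astype(int)
for v in (168,176,184,192,200): print(v,g[v,292:340].tolist())
for u in (200,288,316,345,440): print(u,g[120:170,u].tolist())
print('tipcols',g[195:217,301].tolist(),g[195:217,329].tolist())
f=lambda u,v:(120+u/2,60+v/2)
a=ray(c,*f(391,199.5),.19,T);print('barfront mid',a)
for u in (140,650):print(ray(c,*f(u,199.5),.19,T))
for n,u,v in [('brush',219,247),('small',561,248),('spat',734,245),('tamp',46,244)]:print(n,ray(c,*f(u,v),.24,T))
print('tipfront top',ray(c,*f(391,297),.2,T))
E
```

```text
168 [181, 180, 179, 182, 182, 179, 178, 178, 178, 179, 179, 183, 122, 184, 189, 175, 153, 152, 136, 138, 138, 134, 123, 129, 130, 118, 94, 96, 122, 136, 146, 121, 191, 152, 184, 185, 186, 186, 186, 186, 186, 187, 181, 181, 183, 184, 183, 182]
176 [181, 181, 183, 183, 184, 177, 177, 177, 176, 178, 179, 182, 117, 188, 188, 187, 190, 187, 186, 190, 188, 189, 189, 190, 191, 190, 189, 189, 192, 190, 190, 191, 193, 150, 183, 183, 184, 188, 185, 187, 185, 189, 189, 189, 190, 204, 205, 201]
184 [178, 181, 179, 178, 179, 173, 176, 176, 173, 177, 176, 178, 147, 184, 185, 185, 186, 181, 185, 185, 186, 183, 185, 186, 186, 188, 187, 187, 185, 185, 186, 189, 189, 153, 185, 186, 185, 184, 186, 184, 184, 197, 199, 200, 200, 202, 199, 201]
192 [175, 176, 176, 177, 177, 177, 176, 174, 175, 176, 179, 179, 148, 182, 183, 180, 183, 183, 182, 182, 184, 183, 182, 182, 184, 183, 185, 200, 202, 202, 198, 201, 199, 152, 182, 183, 184, 182, 186, 184, 183, 195, 202, 200, 202, 202, 202, 202]
200 [147, 148, 147, 147, 147, 167, 174, 176, 175, 173, 176, 178, 151, 147, 145, 147, 149, 147, 148, 162, 162, 159, 161, 16
[... 1191 characters left out ...]
208, 205, 201, 203, 199, 201, 207, 207, 207, 203, 209, 204, 201, 205, 208, 212, 212, 205, 206, 210, 210, 213, 47, 50, 58, 59, 56, 53, 49, 72, 183, 210]
tipcols [176, 177, 176, 173, 175, 173, 174, 174, 172, 84, 90, 59, 59, 82, 188, 181, 179, 179, 162, 145, 147, 148] [185, 183, 182, 185, 184, 181, 183, 184, 186, 183, 86, 65, 57, 83, 200, 189, 192, 191, 172, 159, 159, 160]
barfront mid [0.62828949 0.23466764 0.19      ]
[0.63929821 0.36351652 0.19      ]
[0.61693673 0.10179208 0.19      ]
brush [0.62161946 0.31318521 0.24      ]
small [0.60796868 0.15877372 0.24      ]
spat [0.60270531 0.08073509 0.24      ]
tamp [0.62966703 0.39104728 0.24      ]
tipfront top [0.57901382 0.23889759 0.2       ]
```

```bash
python3 - <<'E'
from h import *
c=cap('top','top2')
for n in ('brush','small_mallet','spatula','tamper'):
    pass
# predicted positions of caps from wrist
for n,p in dict(brush=[.6216,.3132,.24],small=[.6080,.1588,.24],spat=[.6027,.0807,.24],seat=[.6138,.2356,.19],tip=[.5744,.2391,.2]).items(): print(n,proj(c,p))
print(proj(c,[.614,.228,.19]))
im=cv2.imread('pics/top.png')[115:175,180:300]
cv2.imwrite('pics/t3.png',cv2.resize(im,(800,400),interpolation=cv2.INTER_CUBIC))
E
```

```text
brush [[189.20658599 138.768011  ]]
small [[251.05222317 144.38751197]]
spat [[282.40642459 146.61465156]]
seat [[224.44900026 146.730481  ]]
tip [[221.79071852 160.82336521]]
[[227.37938409 146.66865713]]
```

View pics/t3.png

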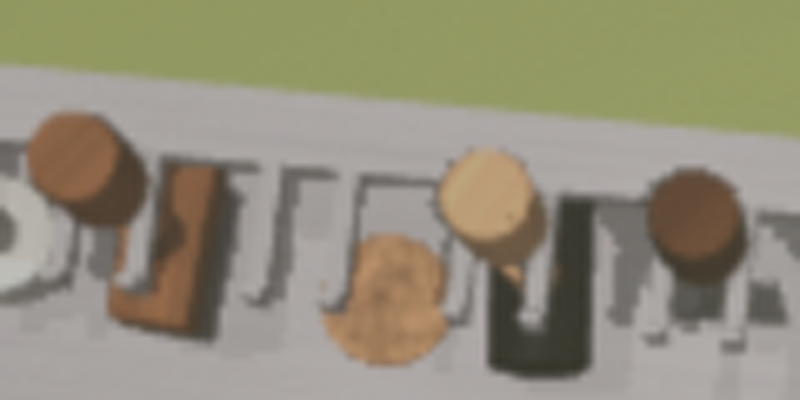

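The caps and prongs in the top view put the fork about 5 mm further right than the wrist view does. I'll reconcile this later with a second wrist yaw. Next I hover over the lever.

Request:
drive_tool(
  commands=[
    {"hand": 0.0, "tx": -0.02, "ty": -0.06, "tz": 0.0, "turn": 0.01},
    {"hand": 0.0, "tx": -0.263, "ty": -0.962, "tz": -0.03, "turn": 0.033},
    {"hand": 0.0, "tx": -0.263, "ty": -0.962, "tz": -0.03, "turn": 0.033},
    {"hand": 0.0, "tx": -0.263, "ty": -0.962, "tz": -0.03, "turn": 0.033},
    {"hand": 0.0, "tx": -0.263, "ty": -0.962, "tz": -0.03, "turn": 0.033},
    {"hand": 0.0, "tx": -0.263, "ty": -0.962, "tz": -0.03, "turn": 0.033},
    {"hand": 0.0, "tx": -0.263, "ty": -0.962, "tz": -0.03, "turn": 0.033},
    {"hand": 0.0, "tx": -0.263, "ty": -0.962, "tz": -0.03, "turn": 0.033},
    {"hand": 0.0, "tx": -0.263, "ty": -0.962, "tz": -0.03, "turn": 0.033},
    {"hand": 0.0, "tx": -0.263, "ty": -0.962, "tz": -0.03, "turn": 0.033},
  ],
)

```text
time_s: 4.05
tcp_pos: [0.4887, -0.2395, 0.3857]
eef_rot: [180.0, -0.1, -1.9]
contact_force: [1.5, -0.6, 0.6]
gripper_width: 0.0872
gripper_force: 0.0
```

Request:
drive_tool(
  commands=[
    {"hand": 0.0, "tx": -0.02, "ty": -0.075, "tz": -0.005, "turn": 0.0},
    {"hand": 0.0, "tx": -0.038, "ty": -0.135, "tz": -0.01, "turn": 0.0},
    {"hand": 0.0, "tx": -0.048, "ty": -0.175, "tz": -0.01, "turn": 0.0},
    {"hand": 0.0, "tx": -0.048, "ty": -0.175, "tz": -0.01, "turn": 0.0},
    {"hand": 0.0, "tx": -0.048, "ty": -0.175, "tz": -0.01, "turn": 0.0},
    {"hand": 0.0, "tx": -0.048, "ty": -0.175, "tz": -0.01, "turn": 0.0},
  ],
)

```text
time_s: 4.65
tcp_pos: [0.4611, -0.3425, 0.3794]
eef_rot: [-180.0, -0.0, -1.9]
contact_force: [-0.6, 0.3, 0.3]
gripper_width: 0.0877
gripper_force: 0.0
```

```bash
python3 - <<'E'
from h import *
s=r.get_state();print(s['time_s'],s['tcp_pos'],s['eef_rot'])
c=cap('wrist','w2');T=toolT(c,s)
import pickle;pickle.dump((c,T),open('w2.pkl','wb'))
img=cv2.imread('pics/w2.png')
cv2.imwrite('pics/w2b.png',cv2.resize(img[0:300,120:520],(800,600),interpolation=2))
for l in ('lever_grip','mallet'):
    print(l,[(round(d['score'],2),np.round(d['extent']).tolist()) for d in r.trace(l,'wrist')[:2]])
print('pred lever top',proj(c,[.4556,-.3551,.132],T),'cap',proj(c,[.606,-.348,.28],T))
E
```

```text
4.65 [ 0.46105959 -0.34245153  0.37936389] [-1.79996965e+02 -2.57993111e-02 -1.91335219e+00]
lever_grip [(0.86, [319.0, 148.0, 340.0, 178.0])]
mallet [(0.96, [228.0, 212.0, 289.0, 317.0]), (0.86, [337.0, 221.0, 393.0, 331.0])]
pred lever top [[329.75254738 167.3894673 ]] cap [[320.31364116 -22.47152641]]
```

View pics/w2b.png

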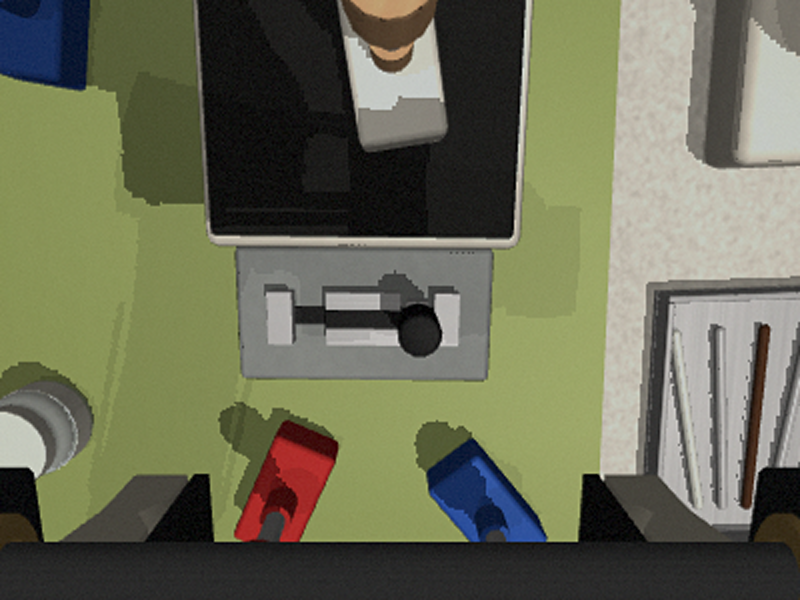

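Request:
drive_tool(
  commands=[
    {"hand": 0.0, "tx": -0.007, "ty": -0.022, "tz": -0.06, "turn": 0.0},
    {"hand": 0.0, "tx": -0.007, "ty": -0.022, "tz": -0.14, "turn": 0.0},
    {"hand": 0.0, "tx": -0.007, "ty": -0.022, "tz": -0.22, "turn": 0.0},
    {"hand": 0.0, "tx": -0.007, "ty": -0.022, "tz": -0.3, "turn": 0.0},
    {"hand": 0.0, "tx": -0.007, "ty": -0.022, "tz": -0.37, "turn": 0.0},
    {"hand": 0.0, "tx": -0.007, "ty": -0.022, "tz": -0.42, "turn": 0.0},
    {"hand": 0.0, "tx": -0.007, "ty": -0.022, "tz": -0.455, "turn": 0.0},
    {"hand": 0.0, "tx": -0.007, "ty": -0.022, "tz": -0.477, "turn": 0.0},
    {"hand": 0.3, "tx": -0.007, "ty": -0.022, "tz": -0.477, "turn": 0.0},
    {"hand": 0.5, "tx": -0.007, "ty": -0.022, "tz": -0.477, "turn": 0.0},
  ],
  grip_force=12,
)

```text
time_s: 5.8
tcp_pos: [0.4573, -0.3565, 0.0938]
eef_rot: [180.0, -0.0, -1.9]
contact_force: [0.5, -0.2, 0.1]
gripper_width: 0.077
gripper_force: 0.0
```

Request:
drive_tool(
  commands=[
    {"hand": 0.6, "tx": 0.0, "ty": 0.0, "tz": 0.0, "turn": 0.0},
    {"hand": 0.7, "tx": 0.0, "ty": 0.0, "tz": 0.0, "turn": 0.0},
    {"hand": 0.8, "tx": 0.0, "ty": 0.0, "tz": 0.0, "turn": 0.0},
    {"hand": 0.9, "tx": 0.0, "ty": 0.0, "tz": 0.0, "turn": 0.0},
    {"hand": 0.9, "tx": 0.0, "ty": 0.0, "tz": 0.0, "turn": 0.0},
    {"hand": 0.9, "tx": 0.0, "ty": 0.0, "tz": 0.0, "turn": 0.0},
  ],
  grip_force=15,
)

```text
time_s: 6.4
tcp_pos: [0.4566, -0.3565, 0.093]
eef_rot: [180.0, -0.0, -2.0]
contact_force: [1.0, 0.8, -0.2]
gripper_width: 0.0293
gripper_force: 0.0
```

Request:
drive_tool(
  commands=[
    {"hand": 1.0, "tx": 0.0, "ty": 0.0, "tz": 0.0, "turn": 0.0},
    {"hand": 1.0, "tx": 0.0, "ty": 0.0, "tz": 0.0, "turn": 0.0},
    {"hand": 1.0, "tx": 0.0, "ty": 0.0, "tz": 0.0, "turn": 0.0},
    {"hand": 1.0, "tx": 0.0, "ty": 0.0, "tz": 0.0, "turn": 0.0},
  ],
  grip_force=20,
)

```text
time_s: 6.8
tcp_pos: [0.4566, -0.3565, 0.093]
eef_rot: [180.0, 0.0, -2.0]
contact_force: [-0.2, -0.4, 1.5]
gripper_width: 0.0255
gripper_force: 20.0
```

Request:
drive_tool(
  commands=[
    {"hand": 1.0, "tx": 0.0, "ty": 0.0, "tz": 0.01, "turn": 0.0},
    {"hand": 1.0, "tx": 0.0, "ty": 0.0, "tz": 0.02, "turn": 0.0},
    {"hand": 1.0, "tx": 0.0, "ty": 0.0, "tz": 0.03, "turn": 0.0},
    {"hand": 1.0, "tx": 0.0, "ty": 0.0, "tz": 0.04, "turn": 0.0},
    {"hand": 1.0, "tx": 0.0, "ty": 0.0, "tz": 0.04, "turn": 0.0},
    {"hand": 1.0, "tx": 0.0, "ty": 0.0, "tz": 0.04, "turn": 0.0},
  ],
)

```text
time_s: 7.4
tcp_pos: [0.4565, -0.3565, 0.1171]
eef_rot: [180.0, -0.0, -2.0]
contact_force: [0.8, 0.1, -3.0]
gripper_width: 0.0258
gripper_force: 20.0
```

Request:
drive_tool(
  commands=[
    {"hand": 1.0, "tx": 0.0005, "ty": 0.02, "tz": 0.0, "turn": 0.0},
    {"hand": 1.0, "tx": 0.0015, "ty": 0.045, "tz": 0.0, "turn": 0.0},
    {"hand": 1.0, "tx": 0.0025, "ty": 0.07, "tz": 0.0, "turn": 0.0},
    {"hand": 1.0, "tx": 0.0035, "ty": 0.095, "tz": 0.0, "turn": 0.0},
    {"hand": 1.0, "tx": 0.004, "ty": 0.11, "tz": 0.0, "turn": 0.0},
    {"hand": 1.0, "tx": 0.004, "ty": 0.117, "tz": 0.0, "turn": 0.0},
    {"hand": 1.0, "tx": 0.004, "ty": 0.117, "tz": 0.0, "turn": 0.0},
    {"hand": 1.0, "tx": 0.004, "ty": 0.117, "tz": 0.0, "turn": 0.0},
  ],
)

```text
time_s: 8.2
tcp_pos: [0.4593, -0.2861, 0.117]
eef_rot: [-180.0, -0.0, -1.9]
contact_force: [2.5, 0.9, -3.4]
gripper_width: 0.0257
gripper_force: 20.0
```

Request:
drive_tool(
  commands=[
    {"hand": 1.0, "tx": 0.0, "ty": 0.0, "tz": -0.01, "turn": 0.0},
    {"hand": 1.0, "tx": 0.0, "ty": 0.0, "tz": -0.02, "turn": 0.0},
    {"hand": 1.0, "tx": 0.0, "ty": 0.0, "tz": -0.03, "turn": 0.0},
    {"hand": 1.0, "tx": 0.0, "ty": 0.0, "tz": -0.038, "turn": 0.0},
    {"hand": 1.0, "tx": 0.0, "ty": 0.0, "tz": -0.04, "turn": 0.0},
    {"hand": 1.0, "tx": 0.0, "ty": 0.0, "tz": -0.04, "turn": 0.0},
    {"hand": 1.0, "tx": 0.0, "ty": 0.0, "tz": -0.04, "turn": 0.0},
  ],
)

```text
time_s: 8.9
tcp_pos: [0.4593, -0.2865, 0.093]
eef_rot: [180.0, -0.0, -2.0]
contact_force: [4.4, -0.4, -2.7]
gripper_width: 0.0255
gripper_force: 20.0
```

Request:
drive_tool(
  commands=[
    {"hand": 0.0, "tx": 0.0, "ty": 0.0, "tz": 0.0, "turn": 0.0},
    {"hand": 0.0, "tx": 0.0, "ty": 0.0, "tz": 0.0, "turn": 0.0},
    {"hand": 0.0, "tx": 0.0, "ty": 0.0, "tz": 0.0, "turn": 0.0},
    {"hand": 0.0, "tx": 0.0, "ty": 0.0, "tz": 0.0, "turn": 0.0},
    {"hand": 0.0, "tx": 0.0, "ty": 0.0, "tz": 0.04, "turn": 0.0},
    {"hand": 0.0, "tx": 0.0, "ty": 0.0, "tz": 0.12, "turn": 0.0},
    {"hand": 0.0, "tx": 0.0, "ty": 0.0, "tz": 0.2, "turn": 0.0},
    {"hand": 0.0, "tx": 0.0, "ty": 0.0, "tz": 0.28, "turn": 0.0},
    {"hand": 0.0, "tx": 0.0, "ty": 0.0, "tz": 0.36, "turn": 0.0},
    {"hand": 0.0, "tx": 0.0, "ty": 0.0, "tz": 0.44, "turn": 0.0},
  ],
)

```text
time_s: 9.9
tcp_pos: [0.4582, -0.2861, 0.3592]
eef_rot: [-180.0, -0.0, -2.0]
contact_force: [1.4, -1.6, -0.3]
gripper_width: 0.0873
gripper_force: 0.0
```

Request:
drive_tool(
  commands=[
    {"hand": 0.0, "tx": 0.0, "ty": 0.0, "tz": 0.08, "turn": -0.09},
    {"hand": 0.0, "tx": 0.04, "ty": -0.01, "tz": 0.1, "turn": -0.18},
    {"hand": 0.0, "tx": 0.1, "ty": -0.02, "tz": 0.1, "turn": -0.27},
    {"hand": 0.0, "tx": 0.16, "ty": -0.03, "tz": 0.1, "turn": -0.36},
    {"hand": 0.0, "tx": 0.2, "ty": -0.04, "tz": 0.1, "turn": -0.45},
    {"hand": 0.0, "tx": 0.23, "ty": -0.05, "tz": 0.1, "turn": -0.54},
    {"hand": 0.0, "tx": 0.247, "ty": -0.057, "tz": 0.1, "turn": -0.63},
    {"hand": 0.0, "tx": 0.247, "ty": -0.057, "tz": 0.1, "turn": -0.72},
    {"hand": 0.0, "tx": 0.247, "ty": -0.057, "tz": 0.1, "turn": -0.81},
    {"hand": 0.0, "tx": 0.247, "ty": -0.057, "tz": 0.1, "turn": -0.9},
  ],
)

```text
time_s: 10.9
tcp_pos: [0.6071, -0.3204, 0.4163]
eef_rot: [179.9, 0.0, -83.3]
contact_force: [0.1, -0.4, 0.4]
gripper_width: 0.0877
gripper_force: 0.0
```

Request:
drive_tool(
  commands=[
    {"hand": 0.0, "tx": 0.0, "ty": 0.0, "tz": 0.0, "turn": -0.017},
    {"hand": 0.0, "tx": 0.0, "ty": 0.0, "tz": 0.0, "turn": -0.017},
    {"hand": 0.0, "tx": 0.0, "ty": 0.0, "tz": 0.0, "turn": -0.017},
  ],
)

```text
time_s: 11.2
tcp_pos: [0.6071, -0.3204, 0.4169]
eef_rot: [180.0, 0.0, -84.3]
contact_force: [0.8, -0.1, 1.1]
gripper_width: 0.0877
gripper_force: 0.0
```

```bash
python3 - <<'E'
from h import *
s=r.get_state();print(s['time_s'],s['tcp_pos'],s['eef_rot'])
c=cap('wrist','w3');T=toolT(c,s)
import pickle;pickle.dump((c,T),open('w3.pkl','wb'))
img=cv2.imread('pics/w3.png')
d=r.trace('mallet','wrist')
for x in d[:3]:
    m=x['pixels'];print('mallet',round(x['score'],2),x['extent'])
t=cap('top','top3')
for l,k in (('lever_grip',t),): print(l,[(round(d['score'],2),np.round(d['extent']).tolist()) for d in r.trace(l,'top')[:2]])
print('lever off pred top',proj(t,[.459,-.2855,.132]))
print('pred cap',proj(c,[.606,-.348,.28],T))
a=cv2.resize(img[0:300,120:520],(533,400),interpolation=2)
b=cv2.resize(cv2.imread('pics/top3.png')[185:245,395:475],(266,200),interpolation=2)
o=np.zeros((400,799,3),np.uint8);o[:,:533]=a;o[:200,533:]=b
cv2.imwrite('pics/w3b.png',o)
E
```

```text
11.2 [ 0.60706072 -0.32042572  0.41690723] [ 1.79989563e+02  6.12612654e-03 -8.43163765e+01]
mallet 0.9 [492.5, 81.2, 632.6, 138.7]
mallet 0.77 [283.5, 119.6, 357.8, 179.7]
mallet 0.68 [458.1, 182.8, 564.8, 233.1]
lever_grip []
lever off pred top [[421.71881846 209.25618291]]
pred cap [[321.06094348 153.26921361]]
```

View pics/w3b.png

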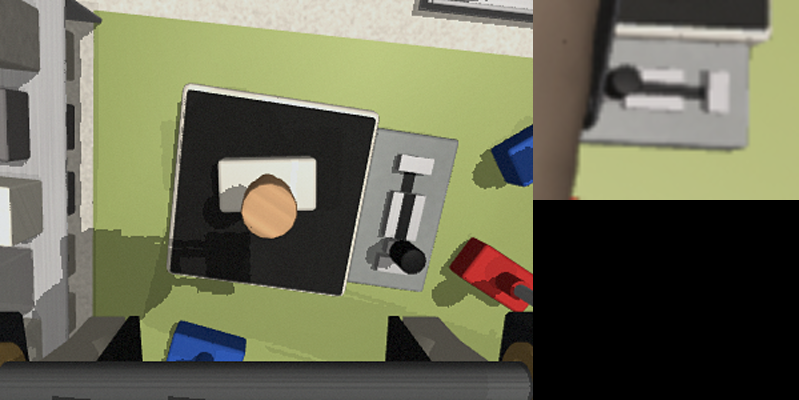

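```bash
python3 - <<'E'
from h import *
import pickle
c,T=pickle.load(open('w3.pkl','rb'))
print('lever',ray(c,426,192.75,.132,T),ray(c,426,192.75,.15,T))
f=c['frame'].astype(int); hsv=cv2.cvtColor(c['frame'],cv2.COLOR_RGB2HSV)
m=((hsv[...,0]>5)&(hsv[...,0]<22)&(hsv[...,1]>70)&(hsv[...,2]>165)).astype(np.uint8)
m[:, :270]=0;m[:,370:]=0;m[:120]=0;m[200:]=0
k=max(cv2.findContours(m,0,2)[0],key=cv2.contourArea)
(u,v),rad=cv2.minEnclosingCircle(k);print(u,v,rad,cv2.boundingRect(k),'cap',ray(c,u,v,.28,T))
w=((hsv[...,1]<60)&(hsv[...,2]>200)).astype(np.uint8);w[:, :270]=0;w[:,370:]=0;w[:105]=0;w[175:]=0
k2=max(cv2.findContours(w,0,2)[0],key=cv2.contourArea);print(cv2.boundingRect(k2))
for x in range(288,354,8): print(x,np.argmax(w[:,x]),end=' ')
E
```

```text
lever [ 0.46413564 -0.28925549  0.132     ] [ 0.4701981  -0.29341081  0.15      ]
321.7727355957031 157.77272033691406 20.318328857421875 (302, 138, 40, 41) cap [ 0.60503413 -0.34434669  0.28      ]
(285, 120, 72, 37)
288 121 296 121 304 121 312 121 320 120 328 120 336 120 344 120 352 120
```

```bash
python3 - <<'E'
from h import *
t=cap('top')
im=cv2.imread('pics/top.png');hsv=cv2.cvtColor(im,cv2.COLOR_BGR2HSV)
def blob(roi,lo,hi,z):
    x0,y0,x1,y1=roi
    m=cv2.inRange(hsv[y0:y1,x0:x1],np.array(lo),np.array(hi))
    k=max(cv2.findContours(m,0,2)[0],key=cv2.contourArea)
    (u,v),rr=cv2.minEnclosingCircle(k);print(np.round((u+x0,v+y0,rr),2),cv2.boundingRect(k),np.round(ray(t,u+x0,v+y0,z),4))
for x,y in [(458,142),(253,144),(191,139),(284,147),(446,210)]: print(hsv[y,x])
blob((445,130,480,160),(5,80,165),(22,255,255),.28)
blob((240,135,266,156),(5,80,165),(22,255,255),.24)
blob((180,128,202,150),(0,80,125),(22,255,255),.24)
E
```

```text
[ 17  97 190]
[ 17  91 187]
[ 13 124 132]
[ 12 113 104]
[ 0 12 42]
[459.16 141.58   6.68] (8, 5, 13, 14) [ 0.6074 -0.3477  0.28  ]
[252.32 143.51   6.5 ] (6, 3, 13, 13) [0.6102 0.1557 0.24  ]
[190.13 137.89   6.23] (4, 4, 13, 13) [0.6239 0.311  0.24  ]
```

Request:
drive_tool(
  commands=[
    {"hand": 0.0, "tx": -0.002, "ty": -0.03, "tz": 0.0, "turn": 0.0},
    {"hand": 0.0, "tx": -0.002, "ty": -0.043, "tz": -0.06, "turn": 0.0},
    {"hand": 0.0, "tx": -0.002, "ty": -0.043, "tz": -0.13, "turn": 0.0},
    {"hand": 0.0, "tx": -0.002, "ty": -0.043, "tz": -0.19, "turn": 0.0},
    {"hand": 0.0, "tx": -0.002, "ty": -0.043, "tz": -0.24, "turn": 0.0},
    {"hand": 0.0, "tx": -0.002, "ty": -0.043, "tz": -0.27, "turn": 0.0},
    {"hand": 0.0, "tx": -0.002, "ty": -0.043, "tz": -0.29, "turn": 0.0},
    {"hand": 0.2, "tx": -0.002, "ty": -0.043, "tz": -0.29, "turn": 0.0},
    {"hand": 0.35, "tx": -0.002, "ty": -0.043, "tz": -0.29, "turn": 0.0},
    {"hand": 0.45, "tx": -0.002, "ty": -0.043, "tz": -0.29, "turn": 0.0},
  ],
  grip_force=25,
)

```text
time_s: 12.45
tcp_pos: [0.6066, -0.3467, 0.2446]
eef_rot: [-179.9, -0.1, -84.5]
contact_force: [0.1, -0.0, 0.5]
gripper_width: 0.069
gripper_force: 0.0
```

Request:
drive_tool(
  commands=[
    {"hand": 0.5, "tx": 0.0, "ty": 0.0, "tz": 0.0, "turn": 0.0},
    {"hand": 0.55, "tx": 0.0, "ty": 0.0, "tz": 0.0, "turn": 0.0},
    {"hand": 0.6, "tx": 0.0, "ty": 0.0, "tz": 0.0, "turn": 0.0},
    {"hand": 0.65, "tx": 0.0, "ty": 0.0, "tz": 0.0, "turn": 0.0},
    {"hand": 0.7, "tx": 0.0, "ty": 0.0, "tz": 0.0, "turn": 0.0},
    {"hand": 0.8, "tx": 0.0, "ty": 0.0, "tz": 0.0, "turn": 0.0},
    {"hand": 1.0, "tx": 0.0, "ty": 0.0, "tz": 0.0, "turn": 0.0},
    {"hand": 1.0, "tx": 0.0, "ty": 0.0, "tz": 0.0, "turn": 0.0},
  ],
  grip_force=25,
)

```text
time_s: 13.25
tcp_pos: [0.6062, -0.3463, 0.2431]
eef_rot: [-180.0, -0.0, -84.5]
contact_force: [1.4, 0.5, 0.5]
gripper_width: 0.0356
gripper_force: 25.0
```

Request:
drive_tool(
  commands=[
    {"hand": 1.0, "tx": 0.0, "ty": 0.0, "tz": 0.0, "turn": 0.0},
    {"hand": 1.0, "tx": 0.0, "ty": 0.0, "tz": 0.01, "turn": 0.0},
    {"hand": 1.0, "tx": 0.0, "ty": 0.0, "tz": 0.04, "turn": 0.0},
    {"hand": 1.0, "tx": 0.0, "ty": 0.0, "tz": 0.08, "turn": 0.0},
    {"hand": 1.0, "tx": 0.0, "ty": 0.0, "tz": 0.13, "turn": 0.0},
    {"hand": 1.0, "tx": 0.0, "ty": 0.0, "tz": 0.18, "turn": 0.0},
    {"hand": 1.0, "tx": 0.0, "ty": 0.0, "tz": 0.23, "turn": 0.0},
    {"hand": 1.0, "tx": 0.0, "ty": 0.0, "tz": 0.265, "turn": 0.0},
    {"hand": 1.0, "tx": 0.0, "ty": 0.0, "tz": 0.28, "turn": 0.0},
    {"hand": 1.0, "tx": 0.0, "ty": 0.0, "tz": 0.28, "turn": 0.0},
  ],
  grip_force=40,
)

```text
time_s: 14.25
tcp_pos: [0.606, -0.3463, 0.4114]
eef_rot: [-180.0, -0.0, -84.5]
contact_force: [-0.0, -0.0, -4.5]
gripper_width: 0.0355
gripper_force: 40.0
```

Request:
drive_tool(
  commands=[
    {"hand": 1.0, "tx": -0.003, "ty": 0.015, "tz": 0.0, "turn": 0.0},
    {"hand": 1.0, "tx": -0.008, "ty": 0.045, "tz": 0.0, "turn": 0.0},
    {"hand": 1.0, "tx": -0.015, "ty": 0.09, "tz": 0.0, "turn": -0.02},
    {"hand": 1.0, "tx": -0.023, "ty": 0.14, "tz": 0.0, "turn": -0.04},
    {"hand": 1.0, "tx": -0.03, "ty": 0.195, "tz": 0.0, "turn": -0.06},
    {"hand": 1.0, "tx": -0.04, "ty": 0.25, "tz": 0.0, "turn": -0.08},
    {"hand": 1.0, "tx": -0.048, "ty": 0.305, "tz": 0.0, "turn": -0.1},
    {"hand": 1.0, "tx": -0.056, "ty": 0.36, "tz": 0.0, "turn": -0.115},
    {"hand": 1.0, "tx": -0.064, "ty": 0.415, "tz": 0.0, "turn": -0.115},
    {"hand": 1.0, "tx": -0.072, "ty": 0.47, "tz": 0.0, "turn": -0.115},
  ],
)

```text
time_s: 15.25
tcp_pos: [0.5611, -0.0619, 0.4101]
eef_rot: [179.9, 0.0, -94.8]
contact_force: [1.3, 0.4, -3.3]
gripper_width: 0.0354
gripper_force: 40.0
```

Request:
drive_tool(
  commands=[
    {"hand": 1.0, "tx": -0.008, "ty": 0.055, "tz": 0.0, "turn": 0.0},
    {"hand": 1.0, "tx": -0.017, "ty": 0.11, "tz": 0.0, "turn": 0.0},
    {"hand": 1.0, "tx": -0.026, "ty": 0.17, "tz": 0.0, "turn": 0.0},
    {"hand": 1.0, "tx": -0.036, "ty": 0.23, "tz": 0.0, "turn": 0.0},
    {"hand": 1.0, "tx": -0.045, "ty": 0.29, "tz": 0.0, "turn": 0.0},
    {"hand": 1.0, "tx": -0.054, "ty": 0.35, "tz": 0.0, "turn": 0.0},
    {"hand": 1.0, "tx": -0.062, "ty": 0.405, "tz": 0.0, "turn": 0.0},
    {"hand": 1.0, "tx": -0.07, "ty": 0.455, "tz": 0.0, "turn": 0.0},
    {"hand": 1.0, "tx": -0.076, "ty": 0.49, "tz": 0.0, "turn": 0.0},
    {"hand": 1.0, "tx": -0.078, "ty": 0.51, "tz": 0.0, "turn": 0.0},
  ],
)

```text
time_s: 16.25
tcp_pos: [0.514, 0.2437, 0.4099]
eef_rot: [179.9, -0.0, -94.7]
contact_force: [-0.2, -0.5, -4.4]
gripper_width: 0.0351
gripper_force: 40.0
```

Request:
drive_tool(
  commands=[
    {"hand": 1.0, "tx": 0.0, "ty": 0.0, "tz": -0.01, "turn": 0.0},
    {"hand": 1.0, "tx": 0.0, "ty": 0.0, "tz": -0.04, "turn": 0.0},
    {"hand": 1.0, "tx": 0.0, "ty": 0.0, "tz": -0.08, "turn": 0.0},
    {"hand": 1.0, "tx": 0.0, "ty": 0.0, "tz": -0.12, "turn": 0.0},
    {"hand": 1.0, "tx": 0.0, "ty": 0.0, "tz": -0.16, "turn": 0.0},
    {"hand": 1.0, "tx": 0.0, "ty": 0.0, "tz": -0.2, "turn": 0.0},
    {"hand": 1.0, "tx": 0.0, "ty": 0.0, "tz": -0.24, "turn": 0.0},
    {"hand": 1.0, "tx": 0.0, "ty": 0.0, "tz": -0.27, "turn": 0.0},
    {"hand": 1.0, "tx": 0.0, "ty": 0.0, "tz": -0.29, "turn": 0.0},
    {"hand": 1.0, "tx": 0.0, "ty": 0.0, "tz": -0.29, "turn": 0.0},
  ],
)

```text
time_s: 17.25
tcp_pos: [0.5149, 0.2405, 0.2351]
eef_rot: [179.9, -0.1, -94.9]
contact_force: [-0.8, -1.0, -4.3]
gripper_width: 0.0354
gripper_force: 40.0
```

```bash
python3 - <<'E'
from h import *
s=r.get_state();print(s['time_s'],s['tcp_pos'],s['eef_rot'],s['gripper_width'])
c=cap('wrist','w4');T=toolT(c,s)
import pickle;pickle.dump((c,T),open('w4.pkl','wb'))
t=cap('scene','scene4')
print('seat pred',proj(c,[.615,.2335,.19],T),proj(c,s['tcp_pos']+[0,0,.037],T))
a=cv2.resize(cv2.imread('pics/w4.png')[20:340,60:400],(510,480),interpolation=2)
b=cv2.resize(cv2.imread('pics/scene4.png')[180:340,290:387],(290,478),interpolation=2)
o=np.zeros((480,800,3),np.uint8);o[:,:510]=a;o[:478,510:]=b
cv2.imwrite('pics/w4b.png',o)
E
```

```text
17.25 [0.51490677 0.24048137 0.23508756] [ 1.79855390e+02 -1.34080576e-01 -9.48845104e+01] 0.03540732956889111
seat pred [[147.97239272 224.7341033 ]] [[315.21303105 293.92408394]]
```

View pics/w4b.png

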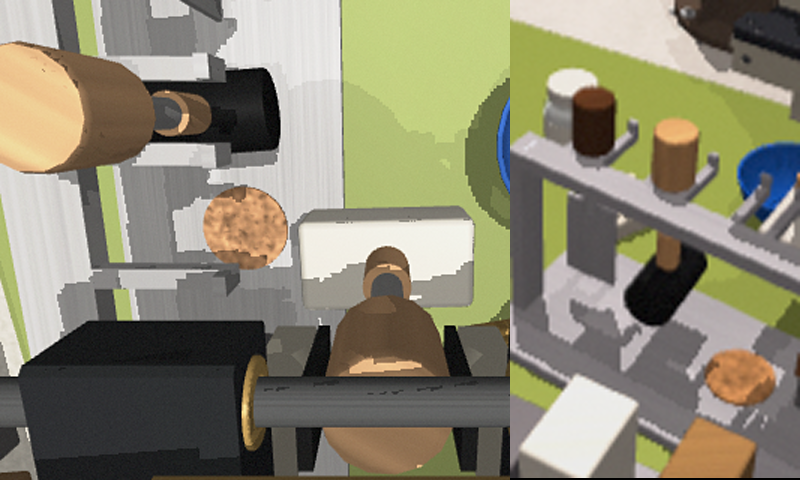

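```bash
python3 - <<'E'
from h import *
import pickle
c,T=pickle.load(open('w4.pkl','rb'))
g=cv2.cvtColor(c['frame'],cv2.COLOR_RGB2GRAY).astype(int)
for u in (150,175,190): print(u,'rows190-220',g[190:220,u].tolist())
for u in (275,340): print(u,'rows155-230',g[155:230,u].tolist())
print('row190 cols255-380',g[190,255:268].tolist(),g[190,368:382].tolist())
f=lambda u,v:(60+u/1.5,20+v/1.5)
p=ray(c,*f(386.5,264.5),.127,T);print('head ctr',p)
for n,u,v in [('outer',170,271),('inner',170,290),('outer/tip',215,271)]: print(n,ray(c,*f(u,v),.19,T))
# rack-frame lateral for small cap fork
x=np.array([.9963,-.0854]);y=np.array([.0854,.9963])
print('smallfork prongs crop', [ (np.array(ray(c,*f(u,v),.19,T)[:2])).round(4) for u,v in [(200,79),(200,143),(200,167)]])
E
```

```text
150 rows190-220 [136, 137, 136, 137, 134, 105, 94, 94, 78, 128, 203, 198, 195, 195, 198, 196, 197, 196, 195, 198, 196, 195, 178, 141, 141, 141, 138, 150, 228, 225]
175 rows190-220 [119, 121, 121, 119, 121, 114, 93, 94, 90, 129, 203, 197, 198, 196, 199, 197, 197, 197, 198, 195, 199, 197, 178, 128, 130, 132, 130, 131, 131, 130]
190 rows190-220 [121, 123, 121, 122, 125, 106, 96, 89, 74, 120, 208, 195, 112, 117, 119, 122, 117, 118, 117, 118, 120, 120, 118, 121, 121, 120, 119, 120, 119, 118]
275 rows155-230 [207, 210, 210, 207, 155, 113, 118, 121, 119, 118, 118, 120, 135, 185, 226, 228, 233, 237, 241, 240, 240, 239, 239, 239, 239, 239, 240, 239, 239, 239, 238, 239, 238, 239, 239, 240, 238, 237, 239, 239, 238, 238, 238, 237, 238, 238, 237, 238, 238, 240, 244, 242, 155, 150, 152, 152, 153, 150, 150, 150, 151, 151, 150, 151, 153, 152, 151, 151, 152, 143, 136, 134, 141, 140, 138]
340 rows155-230 [176, 177, 157, 111, 117, 116, 119, 120, 122, 121, 119, 123, 213, 228, 231, 238, 240, 242, 240, 241, 240, 241, 241, 240, 241, 240, 240, 241, 241, 240, 241, 240, 240, 241, 240, 240, 240, 239, 240, 240, 240, 238, 239, 239, 238, 238, 240, 238, 239, 238, 241, 241, 143, 150, 154, 151, 152, 154, 150, 153, 148, 166, 250, 246, 147, 150, 153, 150, 142, 114, 75, 72, 76, 75, 77]
row190 cols255-380 [143, 141, 143, 143, 122, 176, 203, 222, 234, 239, 238, 238, 238] [240, 241, 241, 241, 237, 232, 226, 174, 175, 174, 174, 172, 174, 174]
head ctr [0.5135767 0.2416786 0.127    ]
outer [0.59703907 0.22001789 0.19      ]
inner [0.59853237 0.22772897 0.19      ]
outer/tip [0.5795005  0.22152449 0.19      ]
smallfork prongs crop [array([0.5728, 0.1507]), array([0.5767, 0.1727]), array([0.5783, 0.1813])]
```

The held mallet is upright with its head square at display (300–472, 223–306). The free fork's right prong is at rows 265–290. The fork centreline is 2–4 mm to the left of my line, so I'll shift 3 mm and advance part-way.

Request:
drive_tool(
  commands=[
    {"hand": 1.0, "tx": 0.005, "ty": 0.003, "tz": 0.0, "turn": 0.0},
    {"hand": 1.0, "tx": 0.02, "ty": 0.003, "tz": 0.0, "turn": 0.0},
    {"hand": 1.0, "tx": 0.035, "ty": 0.002, "tz": 0.0, "turn": 0.0},
    {"hand": 1.0, "tx": 0.05, "ty": 0.0, "tz": 0.0, "turn": 0.0},
    {"hand": 1.0, "tx": 0.065, "ty": -0.001, "tz": 0.0, "turn": 0.0},
    {"hand": 1.0, "tx": 0.075, "ty": -0.0015, "tz": 0.0, "turn": 0.0},
    {"hand": 1.0, "tx": 0.075, "ty": -0.0015, "tz": 0.0, "turn": 0.0},
    {"hand": 1.0, "tx": 0.075, "ty": -0.0015, "tz": 0.0, "turn": 0.0},
  ],
)

```text
time_s: 18.15
tcp_pos: [0.5609, 0.2406, 0.2366]
eef_rot: [180.0, -0.0, -94.9]
contact_force: [-0.6, 0.1, -4.7]
gripper_width: 0.0353
gripper_force: 40.0
```

```bash
python3 - <<'E'
from h import *
s=r.get_state();print(s['time_s'],s['tcp_pos'],s['eef_rot'],s['contact_force'])
c=cap('wrist','w5');T=toolT(c,s)
import pickle;pickle.dump((c,T),open('w5.pkl','wb'))
a=cv2.resize(cv2.imread('pics/w5.png')[100:330,140:420],(730,600),interpolation=2)
cv2.imwrite('pics/w5b.png',a)
E
```

```text
18.15 [0.56092864 0.24063689 0.23662501] [ 1.79965701e+02 -1.97877099e-02 -9.48727936e+01] [-0.60191475  0.06419323 -4.68044862]
```

View pics/w5b.png

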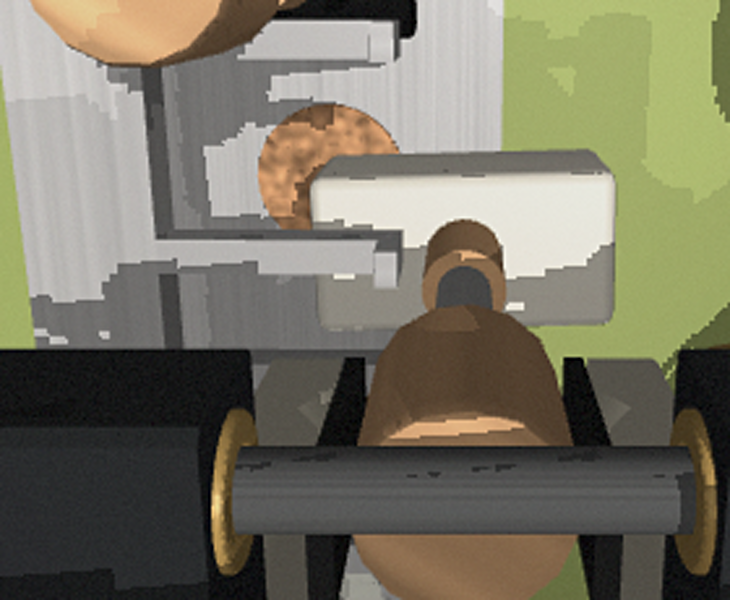

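```bash
python3 - <<'E'
from h import *
import pickle
c,T=pickle.load(open('w5.pkl','rb'))
f=lambda u,v:(140+u/2.607,100+v/2.609)
X=np.array([.9963,-.0854]);Y=np.array([.0854,.9963]);tcp=np.array([.5609,.2406])
def q(n,u,v,z):
    p=ray(c,*f(u,v),z,T)[:2];print(n,p.round(4),'rel tcp rackframe mm',np.round([(p-tcp)@X*1e3,(p-tcp)@Y*1e3],1))
q('prong ctr',250,255.5,.19);q('outer',250,239,.19);q('inner',250,272,.19);q('tipfront',399,268,.2);q('tip top outer',390,251,.2);q('tip top inner',390,287,.2)
q('head ctr',463,251,.1286);q('cap rim near',465,305,.2236);q('barfront',160,255,.19)
q('neck/handle top',465,272,.1636)
E
```

```text
prong ctr [0.6067 0.2222] rel tcp rackframe mm [ 47.2 -14.5]
outer [0.6062 0.2183] rel tcp rackframe mm [ 47.  -18.3]
inner [0.6073 0.226 ] rel tcp rackframe mm [ 47.5 -10.6]
tipfront [0.5724 0.2251] rel tcp rackframe mm [ 12.8 -14.4]
tip top outer [0.574  0.2212] rel tcp rackframe mm [ 14.7 -18.3]
tip top inner [0.5748 0.2292] rel tcp rackframe mm [ 14.9 -10.1]
head ctr [0.5599 0.2419] rel tcp rackframe mm [-1.1  1.2]
cap rim near [0.5583 0.2268] rel tcp rackframe mm [ -1.4 -13.9]
barfront [0.627  0.2203] rel tcp rackframe mm [ 67.6 -14.6]
neck/handle top [0.5591 0.238 ] rel tcp rackframe mm [-1.6 -2.7]
```

In display pixels, the free fork's prong is at (250,255), its tip at (399,268), and the held head centre at (463,251). In the rack frame, the mallet needs 54 mm forward and about 1.5 mm to the right.

Request:
drive_tool(
  commands=[
    {"hand": 1.0, "tx": 0.0, "ty": -0.0025, "tz": -0.003, "turn": 0.0},
    {"hand": 1.0, "tx": 0.01, "ty": -0.0035, "tz": -0.008, "turn": 0.0},
    {"hand": 1.0, "tx": 0.022, "ty": -0.0045, "tz": -0.01, "turn": 0.0},
    {"hand": 1.0, "tx": 0.035, "ty": -0.0055, "tz": -0.01, "turn": 0.0},
    {"hand": 1.0, "tx": 0.048, "ty": -0.0065, "tz": -0.01, "turn": 0.0},
    {"hand": 1.0, "tx": 0.062, "ty": -0.0077, "tz": -0.01, "turn": 0.0},
    {"hand": 1.0, "tx": 0.076, "ty": -0.009, "tz": -0.01, "turn": 0.0},
    {"hand": 1.0, "tx": 0.086, "ty": -0.0098, "tz": -0.01, "turn": 0.0},
    {"hand": 1.0, "tx": 0.0895, "ty": -0.01, "tz": -0.01, "turn": 0.0},
    {"hand": 1.0, "tx": 0.0895, "ty": -0.01, "tz": -0.01, "turn": 0.0},
  ],
)

```text
time_s: 19.2
tcp_pos: [0.6149, 0.2347, 0.2307]
eef_rot: [180.0, -0.0, -94.9]
contact_force: [-0.4, -0.9, -4.3]
gripper_width: 0.0354
gripper_force: 40.0
```

```bash
python3 - <<'E'
from h import *
s=r.get_state();print(s['time_s'],s['tcp_pos'],s['eef_rot'],s['contact_force'],s['moment'])
c=cap('wrist','w6');cap('scene','scene6');T=toolT(c,s)
import pickle;pickle.dump((c,T),open('w6.pkl','wb'))
a=cv2.resize(cv2.imread('pics/w6.png')[100:330,180:400],(440,460),interpolation=2)
b=cv2.resize(cv2.imread('pics/scene6.png')[200:330,300:400],(354,460),interpolation=2)
cv2.imwrite('pics/w6b.png',np.hstack([a,b]))
E
```

```text
19.2 [0.61488298 0.23470929 0.2306696 ] [ 1.79980331e+02 -1.41681866e-02 -9.48664456e+01] [-0.36113148 -0.85907231 -4.2765764 ] [ 0.06528411 -0.03839921  0.04567637]
```

View pics/w6b.png

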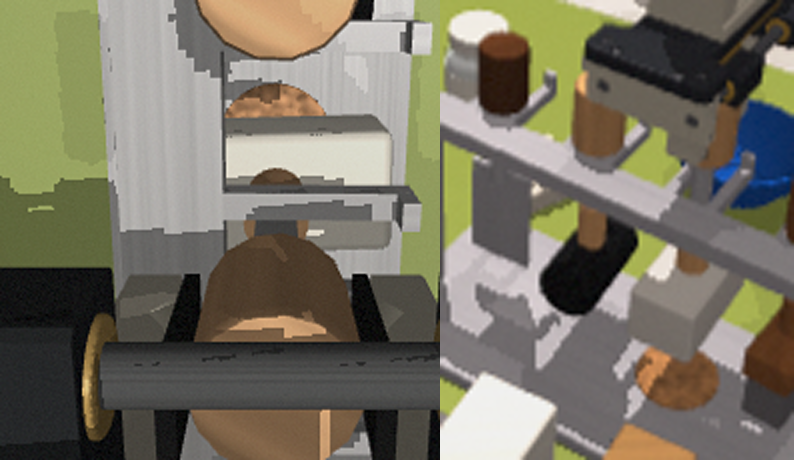

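The neck is inside the free fork's gap and there is no contact force. I'll lower it gently now.

Request:
drive_tool(
  commands=[
    {"hand": 1.0, "tx": 0.0, "ty": 0.0, "tz": -0.006, "turn": 0.0},
    {"hand": 1.0, "tx": 0.0, "ty": 0.0, "tz": -0.013, "turn": 0.0},
    {"hand": 1.0, "tx": 0.0, "ty": 0.0, "tz": -0.02, "turn": 0.0},
    {"hand": 1.0, "tx": 0.0, "ty": 0.0, "tz": -0.027, "turn": 0.0},
    {"hand": 1.0, "tx": 0.0, "ty": 0.0, "tz": -0.033, "turn": 0.0},
    {"hand": 1.0, "tx": 0.0, "ty": 0.0, "tz": -0.038, "turn": 0.0},
    {"hand": 1.0, "tx": 0.0, "ty": 0.0, "tz": -0.042, "turn": 0.0},
    {"hand": 1.0, "tx": 0.0, "ty": 0.0, "tz": -0.043, "turn": 0.0},
    {"hand": 1.0, "tx": 0.0, "ty": 0.0, "tz": -0.043, "turn": 0.0},
  ],
)

```text
time_s: 20.2
tcp_pos: [0.6147, 0.2348, 0.2051]
eef_rot: [180.0, -0.0, -94.8]
contact_force: [0.2, 0.2, -4.7]
gripper_width: 0.0353
gripper_force: 40.0
```

Request:
drive_tool(
  commands=[
    {"hand": 1.0, "tx": 0.0, "ty": 0.0, "tz": -0.001, "turn": 0.0},
    {"hand": 1.0, "tx": 0.0, "ty": 0.0, "tz": -0.002, "turn": 0.0},
    {"hand": 1.0, "tx": 0.0, "ty": 0.0, "tz": -0.003, "turn": 0.0},
    {"hand": 1.0, "tx": 0.0, "ty": 0.0, "tz": -0.0035, "turn": 0.0},
    {"hand": 1.0, "tx": 0.0, "ty": 0.0, "tz": -0.0035, "turn": 0.0},
  ],
)

```text
time_s: 20.7
tcp_pos: [0.6147, 0.2348, 0.2031]
eef_rot: [-180.0, 0.0, -94.8]
contact_force: [0.1, -0.4, -3.4]
gripper_width: 0.0355
gripper_force: 40.0
```

Request:
drive_tool(
  commands=[
    {"hand": 1.0, "tx": 0.0, "ty": 0.0, "tz": -0.001, "turn": 0.0},
    {"hand": 1.0, "tx": 0.0, "ty": 0.0, "tz": -0.0015, "turn": 0.0},
    {"hand": 1.0, "tx": 0.0, "ty": 0.0, "tz": -0.002, "turn": 0.0},
    {"hand": 1.0, "tx": 0.0, "ty": 0.0, "tz": -0.002, "turn": 0.0},
  ],
)

```text
time_s: 21.1
tcp_pos: [0.6147, 0.2348, 0.203]
eef_rot: [-180.0, 0.0, -94.8]
contact_force: [-3.8, -0.7, 4.6]
gripper_width: 0.0354
gripper_force: 40.0
```

Request:
drive_tool(
  commands=[
    {"hand": 1.0, "tx": 0.0, "ty": 0.0, "tz": 0.0015, "turn": 0.0},
    {"hand": 1.0, "tx": 0.0, "ty": 0.0, "tz": 0.0015, "turn": 0.0},
    {"hand": 0.5, "tx": 0.0, "ty": 0.0, "tz": 0.0015, "turn": 0.0},
    {"hand": 0.4, "tx": 0.0, "ty": 0.0, "tz": 0.0015, "turn": 0.0},
    {"hand": 0.2, "tx": 0.0, "ty": 0.0, "tz": 0.0015, "turn": 0.0},
    {"hand": 0.1, "tx": 0.0, "ty": 0.0, "tz": 0.0015, "turn": 0.0},
    {"hand": 0.1, "tx": 0.0, "ty": 0.0, "tz": 0.0015, "turn": 0.0},
    {"hand": 0.1, "tx": 0.0, "ty": 0.0, "tz": 0.0015, "turn": 0.0},
  ],
  grip_force=8,
)

```text
time_s: 21.9
tcp_pos: [0.6147, 0.2348, 0.2027]
eef_rot: [180.0, -0.0, -94.8]
contact_force: [-1.1, 0.1, 0.4]
gripper_width: 0.0766
gripper_force: 0.0
```

Request:
drive_tool(
  commands=[
    {"hand": 0.1, "tx": 0.0, "ty": 0.0, "tz": 0.005, "turn": 0.0},
    {"hand": 0.1, "tx": 0.0, "ty": 0.0, "tz": 0.02, "turn": 0.0},
    {"hand": 0.1, "tx": 0.0, "ty": 0.0, "tz": 0.05, "turn": 0.0},
    {"hand": 0.1, "tx": 0.0, "ty": 0.0, "tz": 0.09, "turn": 0.0},
    {"hand": 0.1, "tx": 0.0, "ty": 0.0, "tz": 0.14, "turn": 0.0},
    {"hand": 0.1, "tx": 0.0, "ty": 0.0, "tz": 0.2, "turn": 0.0},
    {"hand": 0.1, "tx": 0.0, "ty": 0.0, "tz": 0.26, "turn": 0.0},
    {"hand": 0.1, "tx": 0.0, "ty": 0.0, "tz": 0.3, "turn": 0.0},
    {"hand": 0.1, "tx": 0.0, "ty": 0.0, "tz": 0.32, "turn": 0.0},
    {"hand": 0.1, "tx": 0.0, "ty": 0.0, "tz": 0.32, "turn": 0.0},
  ],
)

```text
time_s: 22.9
tcp_pos: [0.6151, 0.235, 0.3968]
eef_rot: [-179.8, 0.1, -94.8]
contact_force: [1.5, 0.1, -0.7]
gripper_width: 0.079
gripper_force: 0.0
```

```bash
python3 - <<'E'
from h import *
s=r.get_state();print(s['time_s'],s['tcp_pos'],s['contact_force'])
c=cap('wrist','w7');cap('scene','scene7');cap('top','top7')
a=cv2.resize(cv2.imread('pics/w7.png')[60:290,180:400],(440,460),interpolation=2)
b=cv2.resize(cv2.imread('pics/scene7.png')[170:330,210:430],(360,262),interpolation=2)
d=cv2.resize(cv2.imread('pics/top7.png')[190:240,405:475],(277,198),interpolation=2)
o=np.zeros((460,800,3),np.uint8);o[:,:440]=a;o[:262,440:]=b;o[262:,440:717]=d
cv2.imwrite('pics/w7b.png',o)
E
```

```text
22.9 [0.61505936 0.23498336 0.3967711 ] [ 1.48274212  0.056109   -0.66465857]
```

View pics/w7b.png

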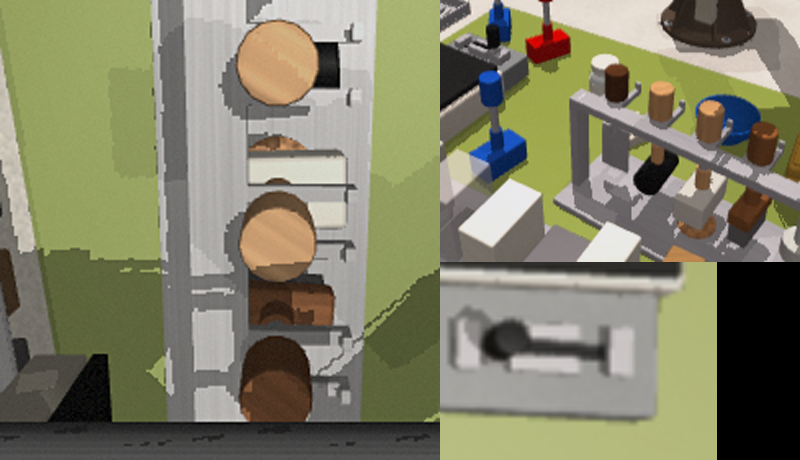

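```bash
python3 - <<'E'
from h import *
c=cap('scene')
for d in r.trace('lever_grip','scene')[:2]: print(round(d['score'],2),d['extent'])
for z in (.132,.148): print('start',proj(c,[.4566,-.3565,z]),'now',proj(c,[.4593,-.2862,z]))
for n in ('scene.png','scene7.png'):
    g=cv2.imread('pics/'+n,0)
    for y0,x0 in (((172,216),) if n=='scene.png' else ((172,220),)): print(n,y0,x0);print(g[y0:y0+32,x0:x0+30:1].astype(int).__str__() if 0 else '\n'.join(''.join('#' if v<45 else '.' for v in row) for row in g[y0:y0+32,x0:x0+34]))
E
```

```text
start [[225.65274048 180.16321998]] now [[241.56825049 186.00932927]]
start [[225.08177784 175.95224458]] now [[241.09769189 181.73222046]]
scene.png 172 216
..................................
.............................###..
...........................#####..
...........................#####..
...........................#####..
...........................######.
...........................######.
..........##...............######.
.......######..............######.
......########.............#####..
.......#######..............###...
.......#######..............#.....
.......#######.............#......
.......#######....................
.......########..........#########
.......########.........##########
........#######.........##########
........#######.........##########
........#######.........##########
........#######.........##########
.........#####...........#########
...........#.............#########
.........................#########
...............#............#.....
..............####................
................#####.............
....................###.........
[... 616 characters left out ...]

.....................###........#.
....................######......#.
...................############.#.
..................###############.
..................###############.
..................###############.
...................##############.
...................##############.
...................##############.
...................##############.
...................##############.
...................########.......
...........###.....########.......
............#####..########.......
.....##.........#########.........
..................######..........
..................................
##................................
###...............................
#######...........................
```

The mallet hangs square with its cap in the free fork, and the lever sits at its original height in the off notch, to within about 2 mm. I'm handing the job in.

```bash
python3 -c "
from plant import r
print(r.close_job())"
```

```text
the job is handed in; nothing more can be done
None
```

The vibrating table is switched off with its lever down in the off notch. The white mallet hangs square in the free middle fork, no contact with the other hung tools showed up, and the job is handed in; no verdict came back.

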